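Index the tube-drilling fixture to the next station and lock it

TASK

Bring the tall tube under the drill guide: lift the black T-handle, turn it counter-clockwise until it can rest parked in its raised groove and let go of it there, push the index table round by its posts to the next station, whichever way brings the tall tube under the guide, then lift the T-handle out of its groove, turn it back and let it drop fully home so that the table is locked. Leave the tube and the shells standing on their stubs, and do not disturb the other things on the bench.

Things in the scene. Friction and masses are not known exactly. Their poses are not given: they have to be found in the camera images.
- fixture: Fixed drill fixture: dark steel cross-shaped base carrying a round aluminium index table. Origin on the bench surface, on the table's vertical axis. Its yaw varies. In its frame +x points from the table axis to the drill guide's column (34 mm square at (212 mm, 0), 185 mm tall), and the T-handle lock's axis stands at (-74, -127 mm).
- table_axis (a point): Point on the index table's axis at the height of its top face (46 mm above the bench). Table 310 mm across, rim 16 mm thick with six slots 60 deg apart; hub 44 mm dia, 10 mm proud.
- guide (a point): Centre of the lower mouth of the drill guide's steel bushing (30 mm dia, from 150 to 196 mm above the bench), over the drilling station 60 mm from the table axis. Its arm, 34 mm wide, 167 to 185 mm high, runs from the column in to x = 39 mm in the fixture's frame. Fixed: does not turn with the table.
- turntable (a joint): Turn of the index table, rad, positive counter-clockwise from above. 0 at the start (locked). Stations lie 60 deg (1.047 rad) apart, both ways; stops at +-2.5. A spring ball clicks into a rim slot at each station: about 10 N at a push post to leave a station, 2 to 5 N between; within 4 deg of a station it pulls the table in. The T-handle's pin blocks the table unless raised.
- lock_lift (a joint): Lift of the T-handle, m: 0 = fully home (its pin in a rim slot, table locked); 0.020 = parked, resting in the shallow groove; top stop 0.034. To turn it into the groove, out of it or back home it must be lifted above 0.024. A spring presses it down (about 7 N at home, 13 N at the top).
- lock_turn (a joint): Turn of the T-handle, rad, positive counter-clockwise from above: 0 = home, over the deep slot, where it can drop and lock; 1.22 (70 deg) = over the shallow groove, where it stays raised (parked). Stop at 1.45. It cannot turn while it is down.
- lock_grip (a point): Centre of the T-handle's bar: black, 72 mm long, 16 mm wide, 24 mm tall, on a 16 mm stem. Bar centre 122 mm above the bench when home; moves up and turns with the handle. The bar lies along this point's x axis (when home, 30 deg clockwise from the fixture's x axis). Nothing is nearer than 20 mm under the bar beside its stem.
- tall_tube: Loose bare-steel tube, the only tall one: 88 mm long, 38 mm outside, 29 mm bore, standing upright on a stub (24 mm dia, 22 mm tall) of the index table, 60 mm from its axis, one station either side of the drilling station. Origin: centre of its lower end (46 mm above the bench).
- shell_a: Loose bare-steel short shell, 55 mm tall, 38 mm outside, standing on a stub of the index table one station from the drilling station, on the side away from the tall tube. Origin: centre of its lower end.
- shell_b: Same short shell, at the drilling station at the start. Origin: centre of its lower end.
- shell_c: Same short shell, on the stub opposite the drilling station at the start. Origin: centre of its lower end.
- spray_can: Bystander: standing can, 52 mm dia, 190 mm tall, close to the table's rim. Origin: centre of underside.
- steel_cup: Bystander: open steel cup, 64 mm dia, 80 mm tall. Origin: centre of underside.
- wood_block: Bystander: wooden block 55 x 55 x 45 mm. Origin: centre of underside.
- flux_bottle: Bystander: standing bottle, 50 mm dia, 140 mm tall, near the T-handle. Origin: centre of underside.
- hammer: Bystander: hammer lying on the bench, 240 mm long, along its x axis.
- wrench: Bystander: wrench lying on the bench, 180 mm long, along its x axis.
- post_0 (a point): Top centre of one of six upright push posts on the index table (steel, 16 mm dia, 56 mm tall, tops 102 mm above the bench), 104 mm from the table axis, midway between stations; turns with the table.
- post_1 (a point): Top centre of push post 1, 60 deg counter-clockwise from post 0; same size.
- post_2 (a point): Top centre of push post 2, 120 deg counter-clockwise from post 0; same size.
- post_3 (a point): Top centre of push post 3, 180 deg counter-clockwise from post 0; same size.
- post_4 (a point): Top centre of push post 4, 240 deg counter-clockwise from post 0; same size.
- post_5 (a point): Top centre of push post 5, 300 deg counter-clockwise from post 0; same size.
Mind the look-alikes: they are no part of the job. Leave any red look-alike of the shell_c alone. What is shaped like the shell_a but red is not meant.

How it is judged:
By the outcome, as a careful person would: the job done as asked, in the order asked, and still so for the second after the job is handed in, with the robot touching nothing.
It also fails if it takes over 69 s, if anything falls off the work surface, if the arm or the gripper's body presses on something with over 40 N, if the wrist force passes 120 N, or if a joint passes its speed limit or range.

ROBOT

A 7-joint arm with a two-finger parallel gripper is mounted at the origin on the work surface. World frame = base frame: x ahead of the robot, y to its left, z up, the work surface at z = 0. Lengths are in m, angles in rad, forces in N, time in s.
With the tool pointing down it reaches from about 0.4 to 0.75 m from the base axis. Payload 19.5 kg.
Tool frame: the origin (TCP) lies at the very end of the fingers, on their centre line; the grasp point (between the pads) lies 19 mm behind it (pinch_z is the distance from the TCP to the grasp point, in m); z points along the fingers, y is the line along which they close (so a half turn about z gives the same grasp; the last joint's range is limited). The gripper opens to 85 mm and grips with 20 to 120 N. Pads are 22 mm wide; open, the fingers measure 114 mm over their backs; the gripper's body (76 mm by 85 mm) begins 54 mm behind the grasp point. The pads swing forward as they close: fully open they stand 13 mm farther back than shut.
Start: joints at [-1.252, 0.707, -0.028, 1.485, 0.022, 0.951, -0.075], TCP at [0.203, 0.538, 0.198] pointing down, gripper open.
Joint ranges: [-2.71, 2.71], [-0.32, 2.16], [-1.57, 1.52], [0, 2.45], [-1.46, 4.6], [0, 2.02], [-2.83, 2.83]. Speed limits (rad/s): [1.89, 1.89, 2.57, 2.57, 3.01, 3.01, 3.01].

INTERFACE

Orientations are given as a unit quaternion [w, x, y, z].
In Python, from bench import move_to, move_linear, move_j, grip, wait, solve_ik, state, capture, camera_model, PlanningError, finish_job, masks_of, pinch_z gives the robot as it stands. Calls block until the motion is done:
- move_to(position, orientation): joint-space move of the TCP to a pose.
- move_linear(position, speed=0.15, rotation=None): straight line of the TCP; rotation=None keeps the orientation; speed is the mean speed in m/s.
- move_j(angles): joint-space move.
- grip(opening, effort=None): finger opening in m; effort is the grip in N (None keeps the last); returns when the fingers have stopped.
- wait(seconds).
- solve_ik(position, orientation): joint angles nearest the present ones, or None.
- state(): the state.
- capture(name): name is "side" or "top"; returns the picture (384x512x3 uint8, red, green, blue); there is no depth.
- camera_model(name): a dict with "K" (3x3 intrinsics, pixels), "R" (3x3) and "t" (3): a world point X has camera coordinates R X + t. Camera axes: x right, y down, z forward; pixel columns grow to the right and rows downward; lengths in m; the calibration is good to about 2 mm. A picture is of the moment at which its call begins. camera_model takes no time and is no camera call.
A pose or a line that the arm cannot do raises PlanningError and nothing moves.
- finish_job(): hands the job in; it is judged then, once.
Trained networks look in the newest picture that a camera, given by its name, has taken for a name from the list of things; names that differ only in an ending like _2 or _b are one class to them, and where a whole thing is asked for, a point or a joint stands for the part that bears it (a point fixed in the world has none). Each returns a list of dicts, best first, with "conf" (0 to 1); they miss things now and then, are a little off and sometimes report something else, mostly with a low value. They report only what shows in the picture. A call takes as long as a camera call. They do not tell look-alikes from the thing itself.
- masks_of(camera, target): "mask" (384x512 bool, what is visible of it) and "extent" ([left, top, right, bottom] in pixels, round what is visible of it).
The state is a dict: "time": time; "joints": joint angles; "joint_vel": joint speeds; "tau": joint torques, N m; "tcp_pos": TCP position; "eef_rot": TCP orientation; "contact_force": force on the tool from outside, world axes, zero at the start; "ft_torque": the same for the moment, N m; "opening": finger opening in m; "finger_force": force on a finger pad.
Only numpy, scipy, OpenCV 4.12 (cv2) and the standard library are available. Lean on these libraries where they do the work, as an engineer would, in place of code of your own. Each camera call takes 0.05 s, during which the arm holds its last target. There are 200 camera calls.

## Working session

There is one attempt and no reset: what is moved stays moved. The work goes in short steps, each a Python script; the robot and the scene stay as the last script left them, time stands still between calls to the robot, and variables do not carry over. Pictures are saved under pics/ and viewed, at most 10 in all, crops included, and the job is handed in when it is done.

```bash
mkdir -p pics; ls; python3 - <<'E'
from bench import *
import cv2,numpy as np
for n in("top","side"):
    im=capture(n); cv2.imwrite(f"pics/{n}0.png",cv2.resize(im[:,:,::-1],(800,600),interpolation=cv2.INTER_CUBIC))
    c=camera_model(n); print(n,c["K"].tolist(),(-c["R"].T@c["t"]).round(3))
    for t in("fixture","lock_grip","tall_tube","shell_a","post_0","spray_can","flux_bottle","turntable"):
        print(t,[(round(d["conf"],2),[int(v) for v in d["extent"]]) for d in masks_of(n,t)][:8])
print(state(),pinch_z)
E
```

```text
pics
top [[397.0578790365369, 0.0, 260.484855560998], [0.0, 397.0578790365369, 191.18289545156642], [0.0, 0.0, 1.0]] [0.439 0.039 1.373]
fixture [(0.82, [218, 113, 318, 245])]
lock_grip []
tall_tube []
shell_a [(0.5, [280, 173, 282, 188]), (0.39, [266, 166, 273, 172]), (0.34, [194, 188, 212, 208]), (0.18, [216, 114, 316, 245])]
post_0 [(0.66, [214, 140, 305, 223]), (0.63, [244, 192, 260, 201])]
spray_can [(0.63, [254, 234, 276, 257]), (0.4, [198, 188, 215, 204]), (0.19, [153, 119, 206, 178])]
flux_bottle [(0.75, [322, 195, 338, 216])]
turntable [(0.86, [215, 137, 308, 228])]
side [[395.3223417155301, 0.0, 252.51282488481056], [0.0, 395.3223417155301, 190.3946114090974], [0.0, 0.0, 1.0]] [-0.016 -0.622  0.738]
fixture [(0.56, [204, 154, 344, 267]), (0.21, [204, 168, 307, 249])]
lock_grip [(0.91, [222, 205, 252, 238]), (0.37, [202, 167, 311, 247]), (0.16, [183, 183, 208, 255])]
tall_tube [(0.85, [257, 163, 268, 196]), (0.41, [230, 185, 242, 207])]
shell_a [(0.73, [230, 185, 243, 211]), (0.67, [328, 243, 345, 271]), (0.56, [149, 181, 162, 204]), (0.49, [272, 181, 285, 204])]
post_0 [(0.
[... 321 characters left out ...]
49763, -0.02757717,  1.48458157,  0.02201013,
        0.95086798, -0.07553516]), 'joint_vel': array([ 1.09380289e-03,  1.46757258e-05, -6.98229511e-04,  6.19004321e-04,
       -1.86245085e-04, -5.67545620e-04,  1.14961223e-03]), 'tau': array([-2.28685713e-03, -8.82973409e+01,  1.23361073e+00, -2.36370564e+01,
        1.69598748e-02,  1.99783295e-03, -2.27102731e-05]), 'tcp_pos': array([0.20299608, 0.5379663 , 0.19847391]), 'eef_rot': array([ 3.36191072e-06,  1.79457294e-01,  9.83765764e-01, -2.66694751e-05]), 'contact_force': array([-0.74292135, -0.2008269 , -0.43035831]), 'ft_torque': array([ 0.01672204,  0.01873859, -0.04471987]), 'finger_force': 0.0, 'opening': 0.08535612732397685} 0.0187
```

```bash
python3 - <<'E'
import cv2
a=cv2.imread("pics/top0.png")
s=800/512
for n,(x0,y0,x1,y1) in {"top":(190,100,350,220+0),"side":(140,150,350,307)}.items():
    im=cv2.imread(f"pics/{n}0.png"); 
    if n=="top": y1=260;x0,x1=185,345
    c=im[int(y0*s):int(y1*s),int(x0*s):int(x1*s)]
    f=min(800/c.shape[1],600/c.shape[0]); print(n,x0,y0,f*s)
    cv2.imwrite(f"pics/{n}0c.png",cv2.resize(c,None,fx=f,fy=f,interpolation=cv2.INTER_CUBIC))
E
```

```text
top 185 100 3.75
side 140 150 3.8109756097560976
```

View pics/top0c.png

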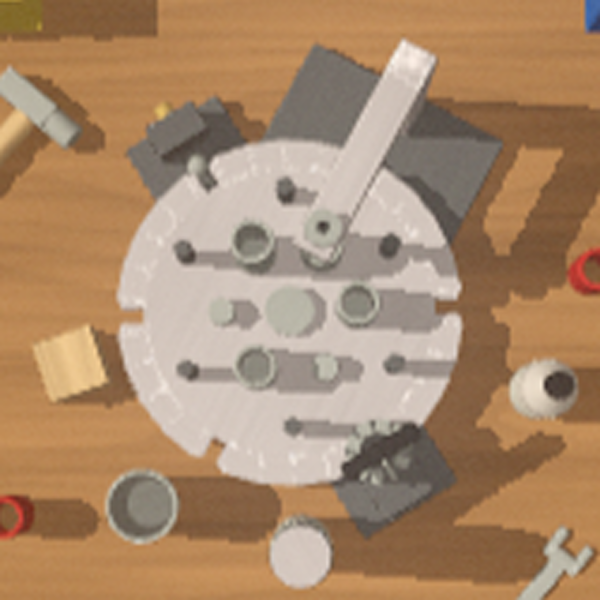

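View pics/side0c.png

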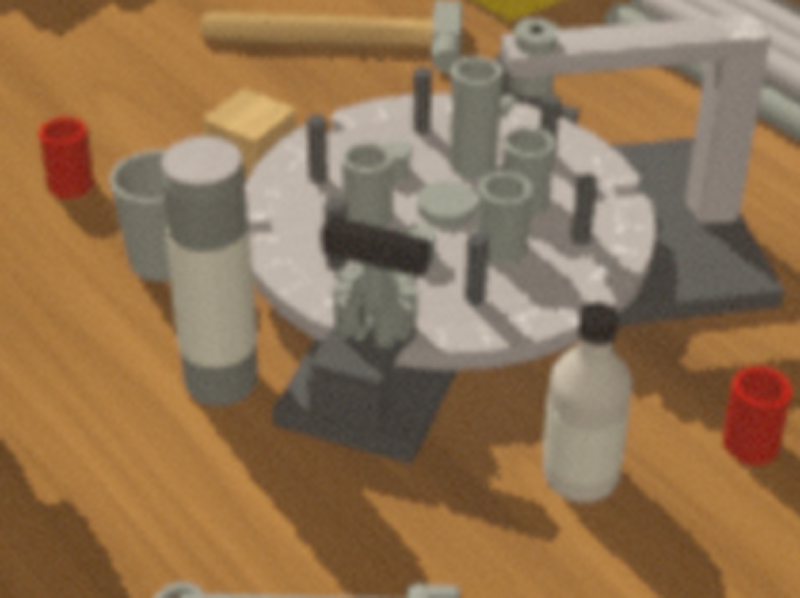

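The top crop shows the guide at about (322,228), posts around the hub at (291,310), the black T-bar at (382,452) and the bottle at (543,388). The spray can is at (300,550). The bare tall tube is at about (253,243), left of the guide. The side crop confirms it as the only tall one, at (475,110). The red shells lie off the table at (65,155) and (757,415), so I leave those alone.

Next I fit the fixture pose from these points.

```bash
cat > h.py <<'E'
import numpy as np, cv2
from scipy.optimize import least_squares
from bench import *
def proj(n,X):
    c=camera_model(n); p=c["K"]@(c["R"]@np.asarray(X,float)+c["t"]); return p[:2]/p[2]
def unproj(n,uv,z):
    c=camera_model(n); C=-c["R"].T@c["t"]; d=c["R"].T@np.linalg.solve(c["K"],[uv[0],uv[1],1]); return C+d*(z-C[2])/d[2]
def crop2px(n,p):
    return (185+p[0]/3.75,100+p[1]/3.75) if n=="top" else (140+p[0]/3.811,150+p[1]/3.811)
def W(P,x,y,z):
    c,s=np.cos(P[2]),np.sin(P[2]); return np.array([P[0]+c*x-s*y,P[1]+s*x+c*y,z])
E
cat > fit.py <<'E'
from h import *
posts={"top":[(286,184),(390,241),(395,362),(294,426),(188,370),(184,251)],"side":[(421,72),(317,120),(586,178),(478,238)]}
fix=[("top",(322,228),(.060,0,.196)),("side",(537,30),(.060,0,.196)),("top",(382,452),(-.074,-.127,.134)),("side",(378,243),(-.074,-.127,.122)),
("top",(291,310),(0,0,.056)),("side",(447,200),(0,0,.056))]
c0=unproj("top",crop2px("top",(291,310)),.056); g0=unproj("top",crop2px("top",(322,228)),.196)
yaw0=np.arctan2(*(g0-c0)[1::-1]); print(c0,g0,yaw0)
def res(P,lab=False):
    r=[]
    for n,uv,X in fix: r.append(proj(n,W(P,*X))-crop2px(n,uv))
    for n,l in posts.items():
        pp=[proj(n,W(P,.104*np.cos(a),.104*np.sin(a),.102)) for a in np.radians(30+60*np.arange(6))]
        for uv in l:
            d=[q-crop2px(n,uv) for q in pp]; r.append(min(d,key=np.linalg.norm))
    return np.array(r) if lab else np.ravel(r)
s=least_squares(res,[c0[0],c0[1],yaw0],loss="soft_l1"); P=s.x
print(P,np.degrees(P[2])); print(res(P,1).round(1).tolist())
np.save("P.npy",P)
for a in(60,-60):
    for n in("top","side"):
        q=proj(n,W(P,.06*np.cos(np.radians(a)),.06*np.sin(np.radians(a)),.134)); print("tube top cand",a,n,q)
print("lock",W(P,-.074,-.127,.122),"bar deg",np.degrees(P[2])-30)
for n,uv,z in(("flux",(558,384),.14),("spray",(300,555),.19),("cup",(142,500),.08)):
    print(n,unproj("top",crop2px("top",uv),z))
for a in range(30,360,60):
    print("post",a,W(P,.104*np.cos(np.radians(a)),.104*np.sin(np.radians(a)),.102).round(3))
print("guide",W(P,.06,0,.15),"col",W(P,.212,0,.1))
E
python3 fit.py
```

```text
[0.56368167 0.04720294 0.056     ] [0.61579639 0.02086911 0.196     ] -0.46788255790858635
[ 0.56509979  0.04642465 -0.497104  ] -28.481961181887982
[[1.0, -0.7], [-1.2, -0.2], [0.8, -0.8], [-1.8, 1.1], [0.2, -0.4], [-1.1, -0.6], [0.3, -0.2], [1.0, -0.5], [1.1, -0.6], [0.6, -0.4], [0.2, -0.6], [0.2, -1.0], [-0.8, -0.4], [-1.5, -0.3], [-0.5, -0.1], [-0.7, -0.3]]
tube top cand 60 top [252.50630486 163.81524531]
tube top cand 60 side [263.62782102 167.90998563]
tube top cand -60 top [281.78733333 179.14641673]
tube top cand -60 side [272.06204879 189.10330654]
lock [ 0.43949219 -0.02991493  0.122     ] bar deg -58.48196118188798
flux [ 0.49170871 -0.17339545  0.14      ]
spray [0.35699228 0.04137689 0.19      ]
cup [0.39787657 0.17777589 0.08      ]
post 30 [0.669 0.049 0.102]
post 90 [0.615 0.138 0.102]
post 150 [0.511 0.135 0.102]
post 210 [0.461 0.044 0.102]
post 270 [ 0.516 -0.045  0.102]
post 330 [ 0.619 -0.042  0.102]
guide [0.61783783 0.01781172 0.15      ] col [ 0.75144086 -0.05467435  0.1       ]
```

The tube sits at +60° in the fixture frame, so the table must turn −60°. I'll check IK for all the planned poses and then move over the handle.

```bash
cat >> h.py <<'E'
P=np.load("P.npy"); YAW=P[2]
from scipy.spatial.transform import Rotation as Rn
def Q(psi):
    c,s=np.cos(psi),np.sin(psi)
    q=Rn.from_matrix(np.array([[-s,c,0],[c,s,0],[0,0,-1]]).T).as_quat(); return np.array([q[3],q[0],q[1],q[2]])
LOCK=W(P,-.074,-.127,0)
PH=YAW-np.radians(30)+np.pi/2      # tool y across the bar, home
def post(a,z): return W(P,.104*np.cos(a),.104*np.sin(a),z)
def rep(*m):
    s=state(); print(*m,"t%.1f"%s["time"],s["tcp_pos"].round(4),"F",s["contact_force"].round(1),"M",s["ft_torque"].round(2),"op%.4f"%s["opening"],"ff%.0f"%s["finger_force"]); return s
E
python3 - <<'E'
from h import *
# sanity of Q vs start
print(Q(np.radians(69)),state()["eef_rot"])
for k in (0,35,70,80):
    j=solve_ik(LOCK+[0,0,.13],Q(PH+np.radians(k))); print(k,None if j is None else j.round(2))
for a in (150,120,90,85):
    j=solve_ik(post(np.radians(a),.065),Q(YAW+np.radians(a-90))); print(a,None if j is None else j.round(2))
move_linear([.203,.538,.32],speed=.3)
move_to(LOCK+[0,0,.30],Q(PH)); rep()
move_linear(LOCK+[0,0,.19],speed=.2); grip(.05); rep()
im=capture("side"); cv2.imwrite("pics/s1.png",cv2.resize(im[110:280,130:350,::-1],None,fx=3.5,fy=3.5,interpolation=cv2.INTER_CUBIC))
E
```

```text
[0.         0.18223553 0.98325491 0.        ] [ 3.36191072e-06  1.79457294e-01  9.83765764e-01 -2.66694751e-05]
0 [ 0.01  0.64 -0.03  2.04  0.04  0.46  0.5 ]
35 [ 0.1   0.64 -0.18  2.04  0.24  0.48  0.9 ]
70 [ 0.2   0.65 -0.34  2.04  0.42  0.52  1.32]
80 [ 0.22  0.66 -0.39  2.04  0.47  0.54  1.44]
150 [-0.33  0.84  0.01  1.8  -0.02  0.5   0.25]
120 [-0.38  0.9   0.12  1.6  -0.16  0.65 -0.15]
90 [-0.38  0.97  0.24  1.41 -0.28  0.79 -0.54]
85 [-0.38  0.98  0.27  1.38 -0.3   0.81 -0.6 ]
t3.7 [ 0.4397 -0.0292  0.2999] F [-0.8  0.3 -0.2] M [-0.04  0.03  0.03] op0.0855 ff0
t4.8 [ 0.4396 -0.0299  0.1902] F [-0.1  0.5 -0.4] M [0.   0.03 0.01] op0.0499 ff0
```

View pics/s1.png

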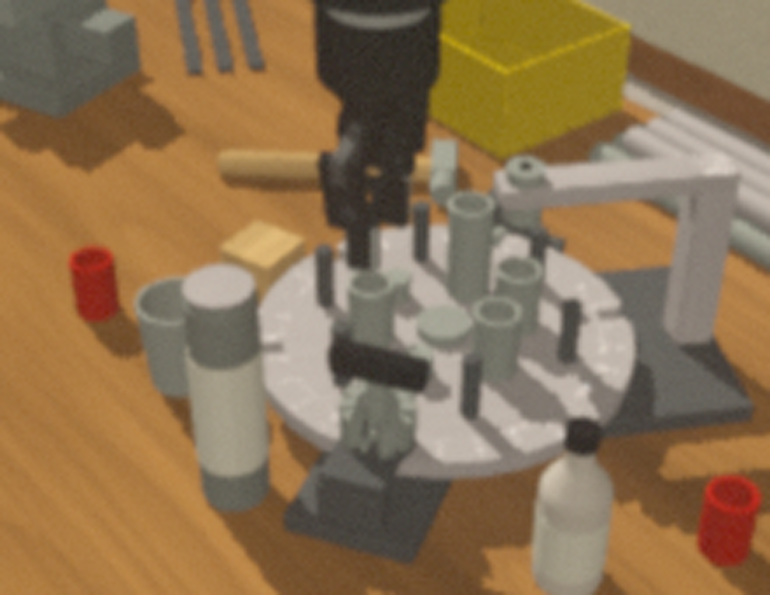

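The fingers at about (375,240) hang directly above the bar at (380,362). I'll descend and grip gently.

```bash
python3 - <<'E'
from h import *
move_linear(LOCK+[0,0,.14],speed=.15); rep("a")
move_linear(LOCK+[0,0,.106],speed=.08); s=rep("b")
if abs(s["contact_force"][2])<5:
    grip(.0,25); rep("g")
    im=capture("side"); cv2.imwrite("pics/s2.png",cv2.resize(im[150:260,180:320,::-1],None,fx=5,fy=5,interpolation=cv2.INTER_CUBIC))
E
```

```text
a t5.3 [ 0.4396 -0.03    0.1404] F [0.4 0.2 1.3] M [ 0.02 -0.01 -0.  ] op0.0499 ff0
b t5.9 [ 0.4397 -0.03    0.1065] F [ 0.   0.7 -0.2] M [-0.04 -0.06 -0.02] op0.0499 ff0
g t6.4 [ 0.4396 -0.0299  0.1061] F [-0.1  0.1  0.9] M [-0.05  0.01 -0.01] op-0.0003 ff0
```

View pics/s2.png

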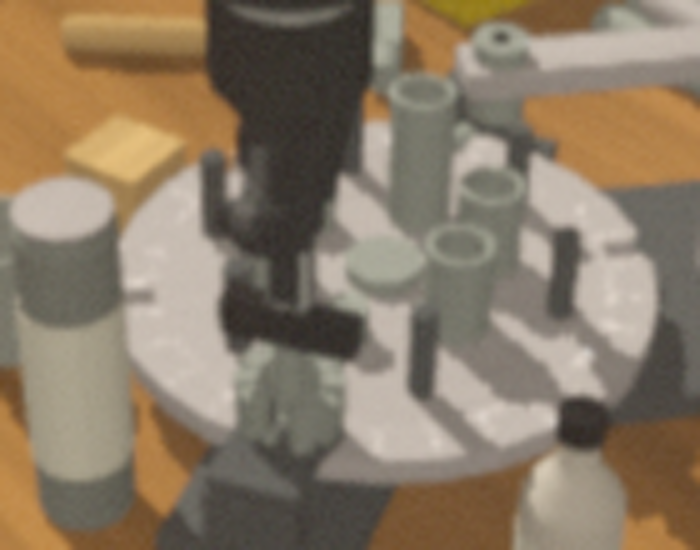

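```bash
python3 - <<'E'
from h import *
t=state()["tcp_pos"]; print("tcp side",proj("side",t),"top",proj("top",t), "crop s2",(proj("side",t)-[180,150])*5)
uv={"side":np.array([180+292/5,150+318/5]),"top":np.array([286.8,220.4])}
f=lambda X:np.r_[proj("side",X)-uv["side"],proj("top",X)-uv["top"]]
s=least_squares(f,[.44,-.03,.13]);print(s.x,s.fun)
for z in(.11,.122,.134): print(z,unproj("side",uv["side"],z),unproj("top",uv["top"],z))
R=Rn.from_quat(np.roll(state()["eef_rot"],-1)).as_matrix();print(R.round(2))
im=capture("top"); cv2.imwrite("pics/t2.png",cv2.resize(im[150:250,220:340,::-1],None,fx=5,fy=5,interpolation=cv2.INTER_CUBIC))
E
```

```text
tcp side [237.43817007 219.88842437] top [287.15676287 219.78730345] crop s2 [287.19085035 349.44212187]
[ 0.44022296 -0.02965183  0.12535892] [-0.8112463   0.03705767  0.60433563 -0.85092936]
0.11 [ 0.45334831 -0.01591672  0.11      ] [ 0.43756254 -0.02853655  0.11      ]
0.122 [ 0.44437743 -0.02751287  0.122     ] [ 0.43758039 -0.02789822  0.122     ]
0.134 [ 0.43540655 -0.03910901  0.134     ] [ 0.43759824 -0.02725988  0.134     ]
[[-0.52  0.85  0.  ]
 [ 0.85  0.52 -0.  ]
 [-0.   -0.   -1.  ]]
```

View pics/t2.png

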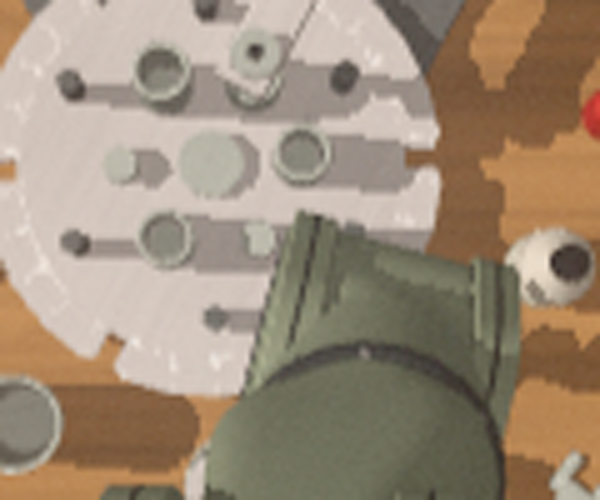

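```bash
python3 - <<'E'
from h import *
y=np.array([.85,.52,0])
for d in(-.045,-.032,-.025,.025,.032):
    print(d,(proj("side",np.array([.4396,-.0299,.196])+d*y)-[130,110])*3.5)
for z in (.106,.125,.134,.15): print(z,(proj("side",[.4396,-.03,z])-[180,150])*5)
for sx in(-1,1):
  for sy in (-1,1):
    for z in(.11,.134):
      b=np.array([.44,-.03,z])+sx*.036*np.array([.52,-.85,0])+sy*.008*y; print("bar corner s2 crop",sx,sy,z,((proj("side",b)-[180,150])*5).round())
im=capture("side"); cv2.imwrite("pics/s3.png",cv2.resize(im[170:235,205:275,::-1],None,fx=9,fy=9,interpolation=cv2.INTER_CUBIC))
rep()
E
```

```text
-0.045 [350.84729778 319.50677577]
-0.032 [358.24314236 308.11465134]
-0.025 [362.15793344 302.08453719]
0.025 [388.8232538  261.01084449]
0.032 [392.38416226 255.52583034]
0.106 [287.47961774 349.45757493]
0.125 [287.37100814 319.6127024 ]
0.134 [287.31867974 305.23335985]
0.15 [287.22421378 279.27502386]
bar corner s2 crop -1 -1 0.11 [214. 336.]
bar corner s2 crop -1 -1 0.134 [213. 298.]
bar corner s2 crop -1 1 0.11 [227. 317.]
bar corner s2 crop -1 1 0.134 [226. 279.]
bar corner s2 crop 1 -1 0.11 [352. 370.]
bar corner s2 crop 1 -1 0.134 [352. 331.]
bar corner s2 crop 1 1 0.11 [362. 350.]
bar corner s2 crop 1 1 0.134 [363. 312.]
t6.6 [ 0.4395 -0.0299  0.106 ] F [ 0.2 -0.1  0.4] M [-0.   -0.01 -0.01] op0.0002 ff0
```

View pics/s3.png

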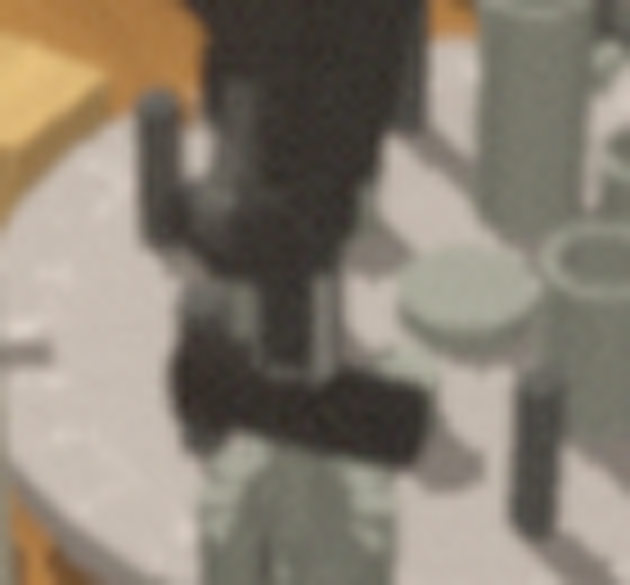

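The closed fingers at about (285,370) appear to end at the bar's top edge rather than straddling it. I'll probe downward in small steps with a force stop.

```bash
python3 - <<'E'
from h import *
print(proj("top",[.4396,-.03,.4]),proj("top",[.4396,-.03,.55]))
z=.106
while z>.094:
    z-=.002
    move_linear(LOCK+[0,0,z],speed=.04); s=rep(round(z,3))
    if np.linalg.norm(s["contact_force"])>6: break
E
```

```text
[293.71049025 219.66684863] [298.83864171 219.60023089]
0.104 t6.8 [ 0.4394 -0.03    0.1039] F [-0.4  0.1  0.3] M [-0.01 -0.   -0.  ] op0.0002 ff0
0.102 t7.1 [ 0.4394 -0.0299  0.1019] F [-0.2 -0.4  0.2] M [-0.02  0.06 -0.  ] op0.0000 ff0
0.1 t7.3 [ 0.4399 -0.03    0.1008] F [-2.4  1.  28.6] M [ 0.09  0.73 -0.04] op0.0000 ff14
```

```bash
python3 - <<'E'
from h import *
move_linear(LOCK+[0,0,.19],speed=.2); s1=rep(); a=capture("side"); 
grip(.085); b=capture("side")
move_linear(LOCK+[0,0,.32],speed=.3); c=capture("side")
for n,im in(("closed",a),("open",b)):
    d=(np.abs(im.astype(int)-c).sum(2)>60).astype(np.uint8); d=cv2.morphologyEx(d,cv2.MORPH_OPEN,np.ones((2,2)))
    r=np.where(d[:,200:280].any(1))[0]; print(n,r.max(),[(int(v),np.where(d[v,200:280])[0][[0,-1]]+200) for v in range(r.max()-20,r.max()+1,2) if d[v,200:280].any()])
for z in(.19,.20,.21,.22,.23): print(z,proj("side",[s1["tcp_pos"][0],s1["tcp_pos"][1],z]))
o=np.hstack([cv2.resize(i[120:215,205:270,::-1],None,fx=6,fy=6,interpolation=cv2.INTER_CUBIC) for i in(a,b)]);cv2.imwrite("pics/s4.png",o);print(o.shape)
E
```

```text
t7.9 [ 0.4394 -0.0298  0.1897] F [ 0.5 -1.1 -0.9] M [-0.    0.05 -0.02] op-0.0000 ff0
closed 184 [(164, array([224, 245])), (166, array([225, 245])), (168, array([226, 244])), (170, array([228, 243])), (172, array([233, 244])), (174, array([234, 243])), (176, array([234, 244])), (178, array([233, 244])), (180, array([233, 244])), (182, array([233, 243])), (184, array([238, 241]))]
open 189 [(169, array([221, 237])), (171, array([221, 237])), (173, array([221, 236])), (175, array([221, 236])), (177, array([226, 236])), (179, array([226, 236])), (181, array([226, 236])), (183, array([226, 236])), (185, array([226, 236])), (187, array([226, 236])), (189, array([229, 233]))]
0.19 [237.27281863 192.40777562]
0.2 [237.25941615 188.94065196]
0.21 [237.24584158 185.42901254]
0.22 [237.2320916  181.87199447]
0.23 [237.21816278 178.26871244]
(570, 780, 3)
```

View pics/s4.png

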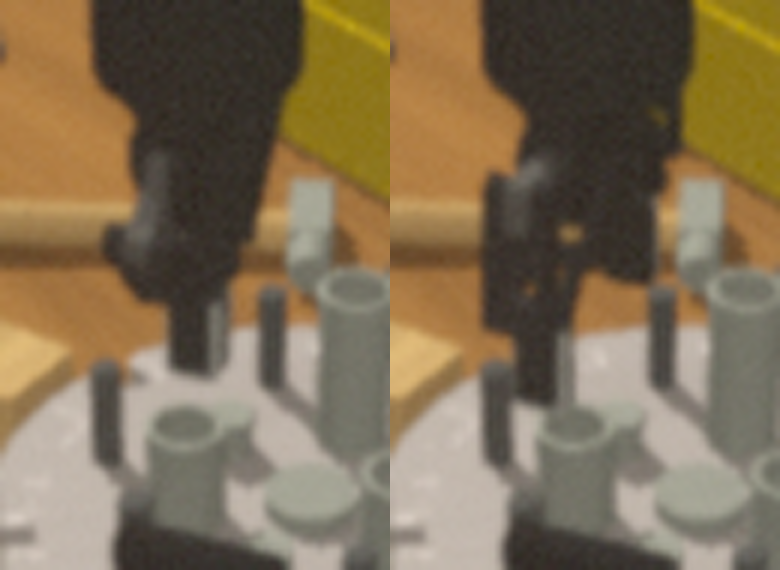

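Observed tip rows sit about 10 px above the projected TCP: 184 against 196 closed, and 189 against 198 open. The closed fingers also met the bar top, which is at 0.134, when the TCP read 0.101. So the fingertips really end about 32 mm above the reported TCP. I'll descend astride the bar with that offset, guarded by force.

```bash
cat >> h.py <<'E'
DZ=-.032   # reported TCP minus real fingertip height
E
python3 - <<'E'
from h import *
grip(.05)
move_linear(LOCK+[0,0,.112],speed=.2)
for z in np.arange(.106,.073,-.006):
    move_linear(LOCK+[0,0,z],speed=.1); s=state()
    if np.linalg.norm(s["contact_force"])>6: rep("contact"); break
else:
    rep("down"); grip(0,30); rep("g")
E
```

```text
down t12.6 [ 0.4393 -0.0299  0.0758] F [ 0.3  0.4 -0.8] M [-0.05 -0.04 -0.03] op0.0499 ff0
g t13.0 [ 0.4421 -0.0287  0.0766] F [12.7 10.6  3.4] M [ 2.25 -2.4  -0.05] op0.0155 ff34
```

```bash
python3 - <<'E'
from h import *
grip(0,60)
p=state()["tcp_pos"]; z0=p[2]
move_linear(p,speed=.05); s=rep("relieved")
p=s["tcp_pos"].copy()
for dz in(.010,.020,.0295):
    move_linear([p[0],p[1],z0+dz],speed=.06); s=rep("lift",dz)
np.save("z0.npy",[z0])
E
```

```text
relieved t13.5 [ 0.4425 -0.0284  0.0767] F [ 4.6  4.5 -1.4] M [ 0.88 -0.54  0.04] op0.0146 ff62
lift 0.01 t13.8 [ 0.4425 -0.0283  0.0865] F [ 4.4  4.2 -8.8] M [ 0.54 -0.45  0.02] op0.0149 ff61
lift 0.02 t14.1 [ 0.4425 -0.0283  0.0964] F [ 3.3  4.1 -9.7] M [ 0.66 -0.56  0.01] op0.0148 ff60
lift 0.0295 t14.4 [ 0.4425 -0.0282  0.1058] F [  3.    3.8 -11.5] M [ 0.7  -0.7   0.04] op0.0150 ff60
```

The spring force rises as described, so the handle is lifting. Now I'll turn it 70° counter-clockwise, relieving side forces as I go.

```bash
cat >> h.py <<'E'
def turn(p,degs,z):
    p=np.array(p[:2])
    for k in degs:
        move_linear([p[0],p[1],z],speed=.04,rotation=Q(PH+np.radians(k))); s=rep("turn",k)
        F=s["contact_force"]
        if np.linalg.norm(F[:2])>50 or abs(s["ft_torque"][2])>3: print("STOP"); return p,False
        p=p+.7*F[:2]/4500
    return p,True
E
python3 - <<'E'
from h import *
s=state(); z=s["tcp_pos"][2]+.0002
p,ok=turn(s["tcp_pos"],range(10,71,10),z)
np.save("p.npy",p)
E
```

```text
turn 10 t14.7 [ 0.4427 -0.0281  0.1055] F [  5.1   4.9 -11.4] M [ 0.75 -0.93  0.02] op0.0148 ff60
turn 20 t15.1 [ 0.4431 -0.0277  0.1056] F [  2.6   1.2 -12.1] M [-0.01 -0.58  0.03] op0.0149 ff60
turn 30 t15.4 [ 0.4435 -0.0274  0.1058] F [  2.2   1.7 -11. ] M [ 0.02 -0.36  0.05] op0.0148 ff60
turn 40 t15.7 [ 0.4438 -0.0271  0.1059] F [  0.7   2.3 -10.5] M [ 0.12 -0.14 -0.01] op0.0149 ff60
turn 50 t16.0 [ 0.4439 -0.0267  0.1059] F [  0.4   1.1 -11.5] M [ 0.21 -0.12 -0.01] op0.0147 ff60
turn 60 t16.4 [ 0.4441 -0.0264  0.106 ] F [ -0.2   3.9 -11.2] M [ 0.66 -0.04  0.  ] op0.0148 ff60
turn 70 t16.7 [ 0.4441 -0.0259  0.106 ] F [ -0.6   3.6 -11. ] M [ 0.41 -0.06 -0.01] op0.0148 ff60
```

```bash
python3 - <<'E'
from h import *
z0=np.load("z0.npy")[0]; p=np.load("p.npy")
for dz in(.024,.021,.018,.016):
    move_linear([p[0],p[1],z0+dz],speed=.05); s=rep("lower",dz)
    if s["contact_force"][2]>2: break
grip(.045); rep("open")
move_linear([p[0],p[1],.19],speed=.2)
im=capture("side"); cv2.imwrite("pics/s5.png",cv2.resize(im[150:270,180:320,::-1],None,fx=5,fy=5,interpolation=cv2.INTER_CUBIC))
rep()
E
```

```text
lower 0.024 t16.9 [ 0.4441 -0.0256  0.1004] F [  0.3  -1.1 -11.6] M [-0.64 -0.22 -0.06] op0.0148 ff60
lower 0.021 t17.2 [ 0.4441 -0.0256  0.0975] F [  0.6  -2.8 -10.1] M [-0.93 -0.3  -0.08] op0.0149 ff60
lower 0.018 t17.4 [ 0.4442 -0.0253  0.0954] F [-5.3 -0.7 19.3] M [-0.23  1.09 -0.13] op0.0145 ff65
open t17.8 [ 0.4442 -0.0253  0.0947] F [ 0.2  0.6 -0.2] M [ 0.02 -0.02  0.  ] op0.0450 ff0
t18.5 [ 0.4438 -0.0254  0.1894] F [ 0.5 -0.5 -0.8] M [-0.    0.03 -0.01] op0.0452 ff0
```

View pics/s5.png

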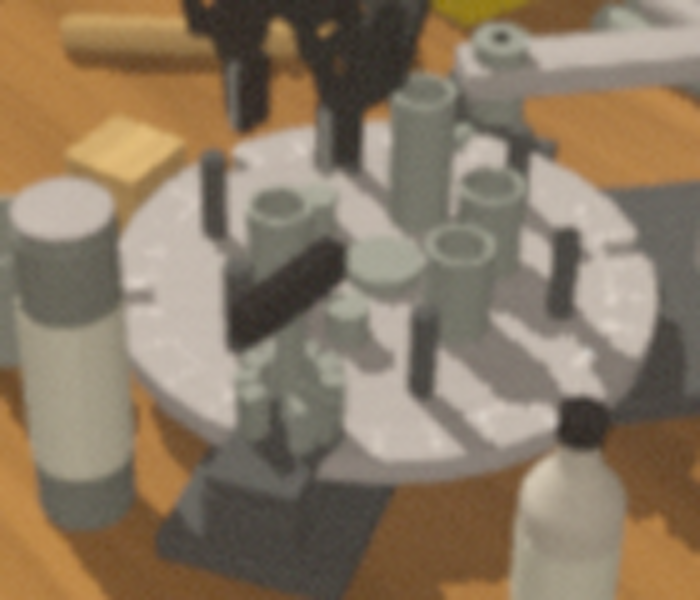

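The handle is parked and raised at (287,292). Next I'll cage the post at fixture angle 150° and drive it clockwise.

```bash
cat >> h.py <<'E'
SH=np.array([.004,.0035,0])
def cage(a,z): return post(np.radians(a),z)+SH, Q(YAW+np.radians(a-90))
E
python3 - <<'E'
from h import *
for a in(150,86):
    q=cage(a,.04); print(a,solve_ik(*q) is not None)
pos,q=cage(150,.17); move_to(pos,q); grip(.034); rep("above")
move_linear(pos-[0,0,.075],speed=.2); rep("top")
for z in(.08,.06,.04):
    pos,q=cage(150,z); move_linear(pos,speed=.12); s=state()
    if np.linalg.norm(s["contact_force"])>6: rep("contact"); break
else:
    rep("in")
    im=capture("side"); cv2.imwrite("pics/s6.png",cv2.resize(im[120:250,180:320,::-1],None,fx=4.5,fy=4.5,interpolation=cv2.INTER_CUBIC))
E
```

```text
150 True
86 True
above t19.9 [0.5148 0.1381 0.1701] F [-0.1  0.1 -0.3] M [-0.   -0.05 -0.01] op0.0339 ff0
top t20.4 [0.515  0.1385 0.0957] F [ 0.5 -0.4  1. ] M [-0.04  0.04 -0.02] op0.0340 ff0
in t21.3 [0.5147 0.1385 0.0404] F [ 0.5 -0.8  0.1] M [0.02 0.02 0.  ] op0.0341 ff0
```

```bash
python3 - <<'E'
from h import *
for a in(147,144,141,135,128,120,112,104,98,93,90):
    pos,q=cage(a,.04); move_linear(pos,speed=.06,rotation=q); s=rep(a)
    if np.linalg.norm(s["contact_force"])>30: print("STOP"); break
E
```

```text
147 t21.6 [0.5197 0.1415 0.0405] F [-0.7 -0.2 -0.1] M [-0.03 -0.    0.02] op0.0342 ff0
144 t21.9 [0.5241 0.1436 0.0402] F [-0.5 -1.7  1. ] M [-0.34  0.28  0.02] op0.0341 ff1
141 t22.1 [0.5287 0.1456 0.04  ] F [-2.8 -2.8  2.1] M [-0.54  0.65 -0.02] op0.0343 ff2
135 t22.5 [0.5397 0.1498 0.04  ] F [-0.8  0.5  0.5] M [ 0.05  0.02 -0.03] op0.0340 ff0
128 t22.8 [0.552  0.1526 0.04  ] F [0.3 0.6 0.3] M [-0.03 -0.04  0.02] op0.0342 ff0
120 t23.2 [0.5664 0.154  0.04  ] F [ 0.3  0.8 -0.3] M [ 0.02 -0.02  0.02] op0.0340 ff0
112 t23.6 [0.5808 0.1533 0.04  ] F [-0.2  0.7  0.1] M [0.05 0.01 0.01] op0.0340 ff0
104 t24.0 [0.595  0.1507 0.04  ] F [-0.8  0.2 -0.3] M [-0.02  0.02  0.04] op0.0339 ff0
98 t24.3 [0.6055 0.1474 0.04  ] F [-0.   0.5 -0.2] M [ 0.07 -0.02  0.  ] op0.0338 ff0
93 t24.6 [0.6138 0.1439 0.04  ] F [ 0.2  0.6 -0.2] M [-0.  0.  0.] op0.0340 ff0
90 t24.9 [0.6187 0.1414 0.04  ] F [ 0.   1.3 -0.5] M [ 0.   -0.05  0.01] op0.0341 ff0
```

```bash
python3 - <<'E'
from h import *
im=capture("side"); b=cv2.resize(im[130:250,195:300,::-1],None,fx=3.8,fy=4.5,interpolation=cv2.INTER_CUBIC)
b=cv2.resize(im[130:250,205:300,::-1],(400,505),interpolation=cv2.INTER_CUBIC)
s6=cv2.imread("pics/s6.png"); k=4.5
a=cv2.resize(s6[int(10*k):int(130*k),int(25*k):int(120*k)],(400,505))
cv2.imwrite("pics/s7.png",np.hstack([a,b]))
f=lambda X:((proj("side",X)-[205,130])*400/95).round()
for t,a0 in(("150",150),("90",90)): print(t,f(post(np.radians(a0),.102)),f(post(np.radians(a0),.046)))
E
```

```text
150 [ 70. 215.] [ 72. 282.]
90 [188. 162.] [187. 227.]
```

View pics/s7.png

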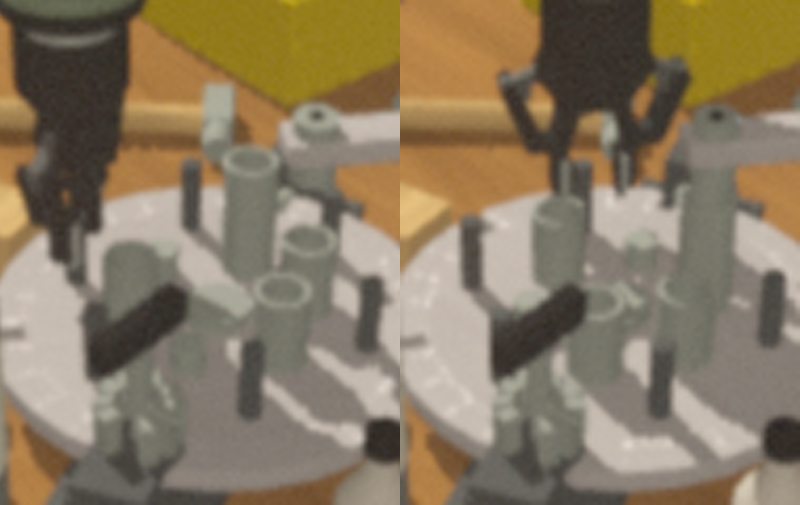

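The table did turn, and the break-away peak simply fell between samples. The tube at (710,230) now stands under the guide, and the posts at (472,220) and (585,165) match the station predictions within about a degree. I'll nudge slightly to seat it, withdraw, and re-grip the handle.

```bash
python3 - <<'E'
from h import *
for a in(88,86.5):
    pos,q=cage(a,.04); move_linear(pos,speed=.05,rotation=q); s=rep(a)
    if np.linalg.norm(s["contact_force"][:2])>6: break
pos,q=cage(90,.04); move_linear(pos,speed=.06,rotation=q)
move_linear(pos+[0,0,.06],speed=.15); move_linear(pos+[0,0,.17],speed=.3); rep("up")
p=np.load("p.npy"); z0=np.load("z0.npy")[0]; qh=Q(PH+np.radians(70))
move_to([p[0],p[1],.2],qh); grip(.045)
move_linear([p[0],p[1],.125],speed=.2); s=rep("above bar")
move_linear([p[0],p[1],z0+.0187],speed=.1); s=rep("at bar")
if abs(s["contact_force"][2])<6: grip(0,60); rep("g")
E
```

```text
88 t25.2 [0.6219 0.1395 0.0401] F [ 0.7 -0.6  0.1] M [ 0.02 -0.    0.03] op0.0338 ff0
86.5 t25.4 [0.6243 0.1381 0.04  ] F [ 0.5  0.6 -0.8] M [ 0.02 -0.    0.04] op0.0342 ff0
up t26.8 [0.6185 0.1414 0.2096] F [ 0.4 -0.1 -1.3] M [ 0.   -0.01 -0.03] op0.0339 ff0
above bar t29.4 [ 0.4442 -0.0253  0.1255] F [ 2.   0.5 -0. ] M [-0.02  0.    0.05] op0.0448 ff0
at bar t29.9 [ 0.4444 -0.0253  0.0961] F [ 1.  -0.2 -0.2] M [0.01 0.02 0.02] op0.0451 ff0
g t30.2 [ 0.4446 -0.0254  0.096 ] F [-0.  -0.9  9.3] M [-0.07  0.08 -0.07] op0.0149 ff59
```

```bash
python3 - <<'E'
from h import *
z0=np.load("z0.npy")[0]; p=state()["tcp_pos"]; z=z0+.0293
move_linear([p[0],p[1],z],speed=.05); s=rep("lift")
p,ok=turn(p,range(60,-1,-10),z)
if ok:
    for dz in(.022,.015,.008,.003,.0):
        move_linear([p[0],p[1],z0+dz],speed=.06); s=rep("lower",dz)
        if s["contact_force"][2]>8: print("resting"); break
        p=p+.5*s["contact_force"][:2]/4500
    np.save("p2.npy",p)
E
```

```text
lift t30.6 [ 0.4444 -0.0254  0.1061] F [ -0.2   0.9 -11.6] M [ 0.18 -0.02 -0.07] op0.0149 ff59
turn 60 t30.9 [ 0.4445 -0.0256  0.1058] F [ -0.3  -3.6 -11.1] M [-0.68 -0.08  0.  ] op0.0150 ff59
turn 50 t31.3 [ 0.4444 -0.0261  0.1059] F [  0.9  -2.6 -12.4] M [-0.74 -0.   -0.05] op0.0149 ff59
turn 40 t31.6 [ 0.4444 -0.0265  0.1059] F [ -1.5  -3.8 -11.5] M [-0.97  0.33  0.  ] op0.0149 ff59
turn 30 t31.9 [ 0.4443 -0.027   0.1059] F [ -1.8  -4.3 -11.9] M [-0.78  0.42 -0.02] op0.0147 ff59
turn 20 t32.2 [ 0.444  -0.0275  0.1059] F [ -2.2  -1.8 -11.6] M [-0.41  0.51  0.04] op0.0154 ff59
turn 10 t32.6 [ 0.4437 -0.0279  0.1059] F [ -1.7  -2.2 -11.5] M [-0.37  0.6  -0.02] op0.0152 ff59
turn 0 t32.9 [ 0.4434 -0.0282  0.1059] F [ -4.1   0.4 -11.7] M [-0.24  0.76 -0.03] op0.0147 ff59
lower 0.022 t33.2 [ 0.4432 -0.0282  0.0986] F [  0.1  -0.8 -10.6] M [-0.02  0.12  0.05] op0.0153 ff59
lower 0.015 t33.4 [ 0.4431 -0.0283  0.0916] F [  0.6   0.4 -10.2] M [ 0.1  -0.1  -0.02] op0.0150 ff59
lower 0.008 t33.7 [ 0.4431 -0.0283  0.0846] F [ 0.1  0.8 -9. ] M [ 0.13 -0.11  0.02] op0.0149 ff59
lower 0.003 t33.9 [ 0.4431 -0.0283  0.0795] F [ 0.6  0.6 -7.5] M [-0.01 -0.22  0.  ] op0.0150 ff59
lower 0.0 t34.2 [ 0.4432 -0.0283  0.0769] F [-0.9 -0.8  5.5] M [-0.12  0.23  0.02] op0.0150 ff61
```

The handle went fully home, with the stop felt at the original height. I'll release, retreat and check.

```bash
python3 - <<'E'
from h import *
p=state()["tcp_pos"]
grip(.05); wait(.2)
move_linear([p[0],p[1],.13],speed=.12); move_linear([p[0],p[1],.30],speed=.3)
move_to([.25,.50,.32],Q(np.radians(69))); wait(.3); rep()
a=capture("side"); b=capture("top")
o=np.hstack([cv2.resize(a[150:290,140:350,::-1],(450,300),interpolation=cv2.INTER_CUBIC),cv2.resize(b[110:260,190:350,::-1],(320,300),interpolation=cv2.INTER_CUBIC)])
cv2.imwrite("pics/f.png",o)
E
```

```text
t38.5 [0.2502 0.4999 0.32  ] F [ 0.2  0.5 -0.9] M [-0.01 -0.05 -0.05] op0.0500 ff0
```

View pics/f.png

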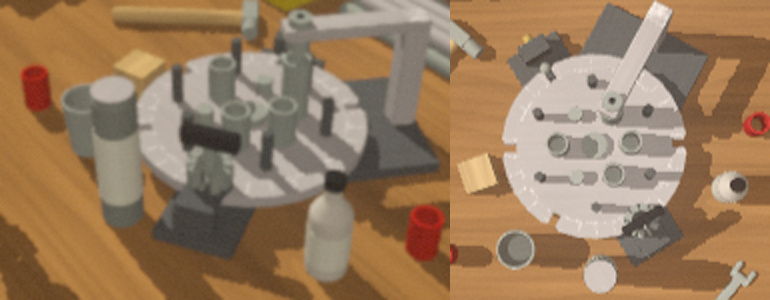

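The tall tube at (297,80) stands under the guide and the handle at (210,138) is home. The shells are upright and the bystanders haven't moved.

```bash
python3 -c "
from bench import *
print(finish_job())"
```

```text
the job is handed in; nothing more can be done
None
```

The job is handed in at about 39 s: the tall tube stands under the drill guide, the T-handle is fully home with the table locked, the shells are upright on their stubs, and nothing else in view was moved.

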